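# Clear the spent bungs off the bioreactor bench

### The arm

A 7-joint arm with a two-finger parallel gripper is mounted at the origin on the work surface. World frame = base frame: x ahead of the robot, y to its left, z up, the work surface at z = 0. Lengths are in m, angles in rad, forces in N, time in s.
With the tool pointing down it reaches from about 0.35 to 0.9 m from the base axis. Payload 7.2 kg.
Tool frame: the origin (TCP) lies at the very end of the fingers, on their centre line; the grasp point (between the pads) lies 19 mm behind it; z points along the fingers, y is the line along which they close (so a half turn about z gives the same grasp; the last joint's range is limited). The gripper opens to 88 mm and grips with 3 to 60 N. Pads are 20 mm wide; open, the fingers measure 115 mm over their backs; the gripper's body (75 mm by 178 mm) begins 61 mm behind the grasp point.
Start: joints at [1.102, 0.411, -0.013, 1.596, 0.006, 1.134, -0.082], TCP at [0.244, -0.575, 0.202] pointing down, gripper open.
Joint ranges: [-2.95, 2.95], [-0.29, 1.99], [-1.47, 1.44], [0.14, 2.54], [-1.03, 4.17], [0.13, 1.85], [-2.86, 2.86]. Speed limits (rad/s): [2.39, 2.39, 3.01, 3.01, 3.14, 3.14, 3.14].

### API

Orientations are given as a rotation vector (axis times angle).
In Python, from bench import manip gives the robot as it stands. The module is installed in compiled form; this text tells all that it offers.
- The arm moves only by the tool arm_command, never from a script. Its argument "plan" is a list of rows, each a list of 3 entries, a list of its own where there are three numbers: the turn, a rotation vector about the tool's x, y, z in rad, then the shift along the tool's x, y, z in cm, then the finger opening in cm, from 0 to 8.78. In form: [[[wx, wy, wz], [dx, dy, dz], gripper], ...]. A call has exactly 8 rows; each row shifts and turns the commanded pose from where the row before left it, along the tool's axes as they then stand; what a row does not reach is not made up. A row lasts 1/12 s, in which the tool goes at most 41.7 mm and 7.16 degrees, less where a joint would pass 70% of its speed; a pose out of reach is approached as far as the arm can. A call with a gripper value outside its range is refused whole. The fingers move at their own pace and stop on an object; "newtons" is the grip in N (left out, the last holds). Time passes only in rows, so rows that do not move let the fingers close, or fill a call up. It gives the time, the measured TCP pose, the force, the opening and the grip force at its end, in the units of the state.
- manip.state(): the state, without advancing time (a new reading comes with each control period).
- manip.read_camera(name): name is "scene" or "top"; returns (picture, depth): 480x640x3 uint8, red, green, blue; 480x640 float32, m along the optical axis (not along the pixel's ray), 0 where there is no reading.
- manip.calibration(name): a dict with "fx", "fy", "cx", "cy" (pixels), "camera_from_world" (4x4, takes a point from world to camera coordinates). Camera axes: x right, y down, z forward; pixel columns grow to the right and rows downward; lengths in m; the calibration is good to about 2 mm. A picture is of the moment at which its call begins. calibration takes no time and is no camera call.
- manip.job_done(): hands the job in; it is judged then, once.
The state is a dict: "time": time; "joint_positions": joint angles; "dq": joint speeds; "tau": joint torques, N m; "eef_pos": TCP position; "ee_rot": TCP orientation; "force": force on the tool from outside, world axes, zero at the start; "moment": the same for the moment, N m; "grip_width": finger opening in m; "gripper_force": force on a finger pad.
Only numpy, scipy, OpenCV 4.12 (cv2) and the standard library are available. Lean on these libraries where they do the work, as an engineer would, in place of code of your own. Each camera call takes 0.05 s, during which the arm holds its last target. There are 200 camera calls.

### The job

Clear away the two spent rubber bungs that stand loose on the white bench: drop both into the open steel waste bin. Leave the clean bung where it stands in its shallow steel dish.

Things in the scene. Friction and masses are not known exactly. Their poses are not given: they have to be found in the camera images.
- big_mid (a point): Larger spent bung, standing on its wide end directly on the bench: a solid tapered black rubber stopper, round, 42 mm across at the foot, 37 mm across at the top, 40 mm high, 40 to 85 g, stiff enough to grip firmly, with two small grey bore marks on top. This point is its centre, half-way up; z is its axis, upwards.
- small_mid (a point): Smaller spent bung, standing on its wide end directly on the bench: the same black rubber, round, 32 mm across at the foot, 28 mm across at the top, 34 mm high, 20 to 42 g. This point is its centre, half-way up; z is its axis, upwards.
- bin: Open-topped rectangular waste bin of bare sheet steel, fixed to the bench: 200 mm along its own x, 160 mm along its own y, 100 mm high, walls and floor 4 mm thick. It stands to the left or to the right of the robot's work area. Origin: centre of its underside, on the bench; z up.
- clean_mid (a point): The clean bung, to be left alone: same shape and size as the larger spent one (42 mm foot, 37 mm top, 40 mm high), but standing near the middle of a shallow steel dish (130 by 110 mm, 18 mm high, floor 4 mm thick, fixed to the bench) on the side opposite the bin. This point is its centre, half-way up.

How it is judged:
At the end, for the whole second after the job is handed in: Both spent bungs lie inside the waste bin, their centres within its walls and below its rim, released and at rest (under 30 mm/s); the clean bung is within 20 mm of where it stood in its dish (x of big_mid in the frame of bin between -0.096 and 0.096 m and y of big_mid in the frame of bin between -0.076 and 0.076 m and z of big_mid in the frame of bin between 0 and 0.095 m and x of small_mid in the frame of bin between -0.096 and 0.096 m and y of small_mid in the frame of bin between -0.076 and 0.076 m and z of small_mid in the frame of bin between 0 and 0.095 m and distance of clean_mid from where it was at the start of the episode below 0.02 m and linear speed of each of big, small below 0.03 m/s); the robot touches nothing.
It fails at once if The clean bung is moved more than 20 mm (distance of clean_mid from where it was at the start of the episode above 0.02 m).
It also fails if it takes over 53 s, if anything falls off the work surface, if the arm or the gripper's body presses on something with over 40 N, if the wrist force passes 120 N, or if a joint passes its speed limit or range.

## Working session

There is one attempt and no reset: what is moved stays moved. The work goes in short steps, Python scripts to look and compute and a tool call to move; the robot and the scene stay as the last step left them, time stands still between calls to the robot, and variables do not carry over. Pictures are saved under pics/ and viewed, at most 10 in all, crops included, and the job is handed in when it is done.

Besides the shell and the picture viewer there is one more tool, called after "Call:" by a JSON object that holds its "fn" and its "kwargs". arm_command: Moves the arm, as the interface text tells. Its arguments: {"type":"object","properties":{"plan":{"type":"array","items":{"type":"array"}},"newtons":{"type":"number"}},"required":["plan"]}

```bash
mkdir -p pics; python3 - <<'E'
from bench import manip
import cv2,numpy as np
s=manip.state(); print({k:np.round(v,3).tolist() for k,v in s.items()})
for n in("scene","top"):
    p,d=manip.read_camera(n); cv2.imwrite(f"pics/{n}0.png",p[:,:,::-1]); np.save(f"{n}0.npy",d)
    c=manip.calibration(n); print(n,c["fx"],c["cx"],c["cy"],np.round(c["camera_from_world"],3).tolist())
E
```

```text
{'time': 0.0, 'joint_positions': [1.102, 0.412, -0.013, 1.597, 0.006, 1.134, -0.082], 'dq': [0.002, 0.0, -0.001, -0.001, -0.0, 0.0, 0.001], 'tau': [0.0, -58.795, 0.642, -29.108, -0.054, 0.018, 0.0], 'eef_pos': [0.244, -0.575, 0.201], 'ee_rot': [-3.077, -0.625, 0.001], 'force': [0.104, -0.583, 0.452], 'moment': [0.031, 0.036, -0.009], 'gripper_force': 0.0, 'grip_width': 0.088}
scene 458.65209650059194 322.8430961945152 233.35840539389605 [[-0.727, 0.687, 0.002, 0.361], [0.503, 0.535, -0.678, -0.244], [-0.467, -0.492, -0.735, 1.094], [0.0, 0.0, 0.0, 1.0]]
top 598.5387278390741 319.1685047248304 238.85312818155066 [[0.018, -1.0, 0.01, 0.001], [-0.991, -0.019, -0.135, 0.539], [0.135, -0.007, -0.991, 1.254], [0.0, 0.0, 0.0, 1.0]]
```

View pics/top0.png

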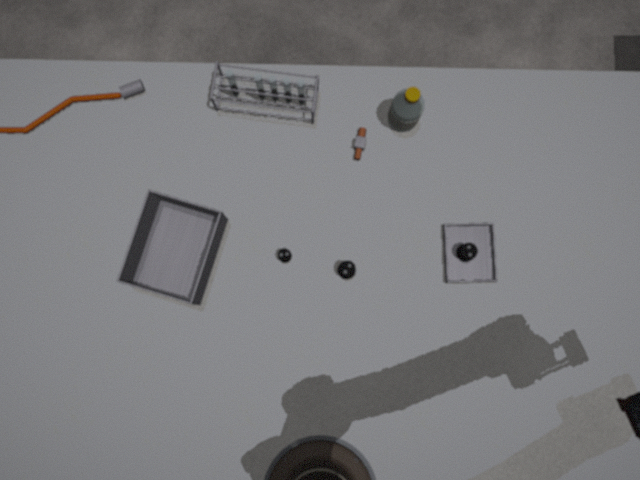

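View pics/scene0.png

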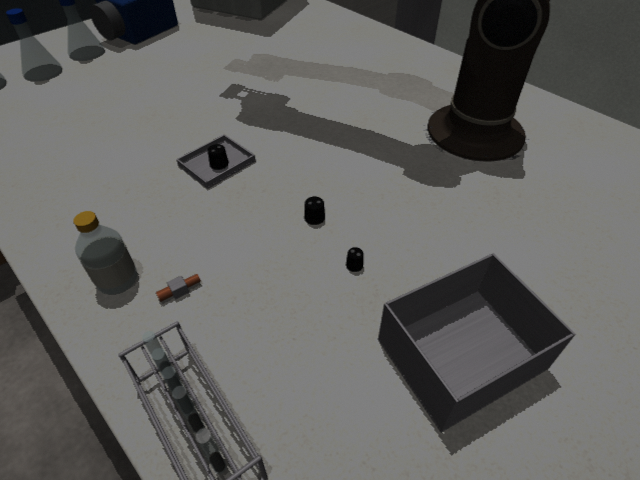

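The top view shows the big spent bung at about (347,269), the small one at (285,255), the clean one in its dish at (467,251), and the bin on the left around (173,248). The scene view agrees: big (315,211), small (355,260), bin lower right.

```bash
cat > h.py <<'E'
from bench import manip
import cv2,numpy as np
from scipy.spatial.transform import Rotation as R
def ray(n,u,v,z):
    c=manip.calibration(n);M=c["camera_from_world"];C=-M[:3,:3].T@M[:3,3]
    d=M[:3,:3].T@np.array([(u-c["cx"])/c["fx"],(v-c["cy"])/c["fy"],1]); return (C+d*(z-C[2])/d[2])
def blob(n,p,u,v,r=16):
    x=p[v-r:v+r,u-r:u+r].max(2); m=(x<45).astype(np.uint8)
    k,l,s,c=cv2.connectedComponentsWithStats(m); i=1+np.argmax(s[1:,4]); return s[i],s[i,:2]+(s[i,2:4]-1)/2+[u-r,v-r]
E
python3 - <<'E'
from h import *
np.set_printoptions(precision=4,suppress=True)
T=cv2.imread("pics/top0.png");S=cv2.imread("pics/scene0.png")
for nm,t,s,z in(("big",(347,269),(315,211),.02),("small",(285,255),(355,260),.017),("clean",(467,251),(218,156),.024)):
    for n,p,q in(("top",T,t),("scene",S,s)):
        st,c=blob(n,p,*q); print(nm,n,st,c,ray(n,*c,z))
rim=np.array([ray("top",*q,.1) for q in((151,192),(227,215),(197,304),(120,281))]);print(rim,rim.mean(0))
print(np.array([ray("scene",*q,.1) for q in((381,307),(492,257),(573,335),(458,402))]))
print(R.from_rotvec(manip.state()["ee_rot"]).as_matrix())
E
```

```text
big top [  7   9  17  16 172] [346.  269.5] [ 0.4757 -0.0482  0.02  ]
big scene [  6   2  20  28 490] [314.5 210.5] [ 0.4747 -0.047   0.02  ]
small top [10 11 12 12 80] [284.5 255.5] [0.5039 0.0861 0.017 ]
small scene [  7   4  17  24 335] [354.  259.5] [0.5052 0.088  0.017 ]
clean top [  5   9  21  17 234] [466. 252.] [ 0.5185 -0.3088  0.024 ]
clean scene [  0   0  27  30 510] [215.  154.5] [ 0.517  -0.3183  0.024 ]
[[0.6216 0.3609 0.1   ]
 [0.5765 0.2023 0.1   ]
 [0.3934 0.2556 0.1   ]
 [0.4368 0.4132 0.1   ]] [0.5071 0.308  0.1   ]
[[0.5917 0.2175 0.1   ]
 [0.401  0.2732 0.1   ]
 [0.4394 0.4213 0.1   ]
 [0.6254 0.37   0.1   ]]
[[ 0.9207  0.3902 -0.0006]
 [ 0.3902 -0.9207  0.0012]
 [-0.0001 -0.0014 -1.    ]]
```

Call:
{"fn": "arm_command", "kwargs": {"plan": [[[0, 0, 0], [2.6, -2.5, 0], 8.5], [[0, 0, 0], [2.6, -2.5, 0], 8.5], [[0, 0, 0], [2.6, -2.5, 0], 8.5], [[0, 0, 0], [2.6, -2.5, 0], 8.5], [[0, 0, 0], [2.6, -2.5, 0], 8.5], [[0, 0, 0], [2.6, -2.5, 0], 8.5], [[0, 0, 0], [2.6, -2.5, 0], 8.5], [[0, 0, 0], [2.6, -2.5, 0], 8.5]], "newtons": 25}}

```text
time: 0.77
eef_pos: [0.3575, -0.3084, 0.2019]
ee_rot: [-3.079, -0.625, 0.0]
force: [1.9, 0.6, 0.2]
grip_width: 0.0848
gripper_force: 0.0
```

Call:
{"fn": "arm_command", "kwargs": {"plan": [[[0, 0, 0], [2.6, -2.5, 0], 8.5], [[0, 0, 0], [2.6, -2.5, 0], 8.5], [[0, 0, 0], [2.6, -2.5, 0], 8.5], [[0, 0, 0], [2.6, -2.5, 0], 8.5], [[0, 0, 0], [2.6, -2.5, 0], 8.5], [[0, 0, 0], [2.6, -2.5, 0], 8.5], [[0, 0, 0], [2.6, -2.5, 0], 8.5], [[0, 0, 0], [0, 0, 0], 8.5]]}}

```text
time: 1.43
eef_pos: [0.4587, -0.071, 0.2022]
ee_rot: [-3.074, -0.638, -0.003]
force: [-0.4, -0.1, -0.4]
grip_width: 0.0853
gripper_force: 0.0
```

Call:
{"fn": "arm_command", "kwargs": {"plan": [[[0, 0, 0], [1.2, -0.75, 0], 8.5], [[0, 0, 0], [1.2, -0.75, 0], 8.5], [[0, 0, 0], [0, 0, 3], 8.5], [[0, 0, 0], [0, 0, 3], 8.5], [[0, 0, 0], [0, 0, 3], 8.5], [[0, 0, 0], [0, 0, 2], 8.5], [[0, 0, 0], [0, 0, 0], 8.5], [[0, 0, 0], [0, 0, 0], 8.5]]}}

```text
time: 2.1
eef_pos: [0.472, -0.0548, 0.0915]
ee_rot: [-3.078, -0.626, 0.004]
force: [-0.7, -0.2, 0.4]
grip_width: 0.0852
gripper_force: 0.0
```

```bash
python3 - <<'E'
from h import *
p,d=manip.read_camera("scene"); cv2.imwrite("pics/s1.png",cv2.resize(p[110:290,220:460,::-1],None,fx=3,fy=3))
print(manip.state()["eef_pos"],manip.state()["ee_rot"])
E
```

```text
[ 0.47308652 -0.05488537  0.09257493] [-3.07848491e+00 -6.25426334e-01  2.20375572e-04]
```

View pics/s1.png

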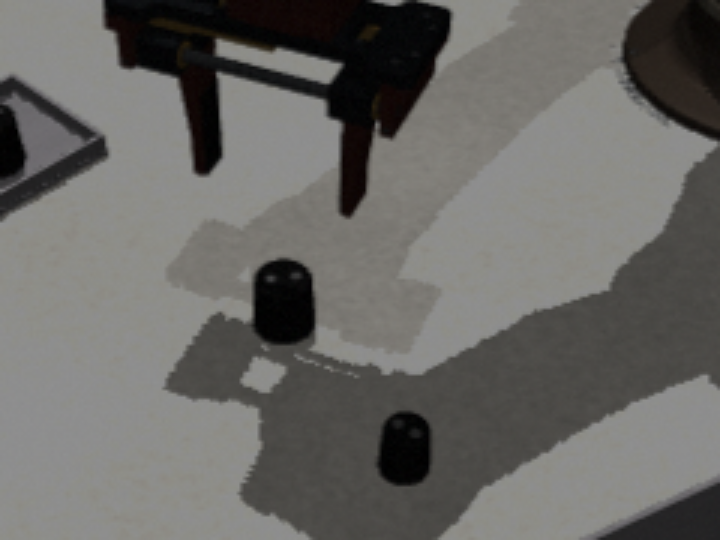

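The gripper hangs above the big bung (crop 283,300), with its fingertips at (205,170) and (350,210) and the bung lying between them. A small correction, then descend and grip.

Call:
{"fn": "arm_command", "kwargs": {"plan": [[[0, 0, 0], [0.5, -0.6, 0], 8.5], [[0, 0, 0], [0, 0, 1.5], 8.5], [[0, 0, 0], [0, 0, 1.5], 8.5], [[0, 0, 0], [0, 0, 1.5], 8.5], [[0, 0, 0], [0, 0, 1.5], 8.5], [[0, 0, 0], [0, 0, 1.5], 8.5], [[0, 0, 0], [0, 0, 0.8], 8.5], [[0, 0, 0], [0, 0, 0], 8.5]]}}

```text
time: 2.82
eef_pos: [0.4751, -0.047, 0.0088]
ee_rot: [-3.078, -0.626, 0.001]
force: [-0.0, 0.2, 0.3]
grip_width: 0.0851
gripper_force: 0.0
```

Call:
{"fn": "arm_command", "kwargs": {"plan": [[[0, 0, 0], [0, 0, 0], 3.0], [[0, 0, 0], [0, 0, 0], 3.0], [[0, 0, 0], [0, 0, 0], 3.0], [[0, 0, 0], [0, 0, 0], 3.0], [[0, 0, 0], [0, 0, 0], 3.0], [[0, 0, 0], [0, 0, 0], 3.0], [[0, 0, 0], [0, 0, 0], 3.0], [[0, 0, 0], [0, 0, 0], 3.0]]}}

```text
time: 3.48
eef_pos: [0.4753, -0.0476, 0.0092]
ee_rot: [3.078, 0.625, 0.001]
force: [0.1, -0.1, 2.3]
grip_width: 0.037
gripper_force: 25.0
```

Call:
{"fn": "arm_command", "kwargs": {"plan": [[[0, 0, 0], [0, 0, -1.5], 3.0], [[0, 0, 0], [0, 0, -2.5], 3.0], [[0, 0, 0], [0, 0, -3], 3.0], [[0, 0, 0], [0, 0, -3], 3.0], [[0, 0, 0], [0, 0, -3], 3.0], [[0, 0, 0], [0, 0, -3], 3.0], [[0, 0, 0], [0, 0, -2], 3.0], [[0, 0, 0], [0, 0, 0], 3.0]]}}

```text
time: 4.15
eef_pos: [0.4774, -0.0473, 0.1932]
ee_rot: [3.077, 0.625, 0.01]
force: [0.5, -0.4, -0.6]
grip_width: 0.0365
gripper_force: 24.9
```

Call:
{"fn": "arm_command", "kwargs": {"plan": [[[0, 0, 0], [1, -1.5, 0], 3.0], [[0, 0, 0], [1.7, -2.5, 0], 3.0], [[0, 0, 0], [1.7, -2.5, 0], 3.0], [[0, 0, 0], [1.7, -2.5, 0], 3.0], [[0, 0, 0], [1.7, -2.5, 0], 3.0], [[0, 0, 0], [1.7, -2.5, 0], 3.0], [[0, 0, 0], [1.7, -2.5, 0], 3.0], [[0, 0, 0], [1.7, -2.5, 0], 3.0]]}}

```text
time: 4.82
eef_pos: [0.5193, 0.1791, 0.1878]
ee_rot: [3.079, 0.625, -0.003]
force: [0.8, -0.6, -1.3]
grip_width: 0.0372
gripper_force: 24.9
```

Call:
{"fn": "arm_command", "kwargs": {"plan": [[[0, 0, 0], [1.7, -2.5, 0], 3.0], [[0, 0, 0], [1.7, -2.5, 0], 3.0], [[0, 0, 0], [1.7, -2.5, 0], 3.0], [[0, 0, 0], [1.7, -2.5, 0], 3.0], [[0, 0, 0], [0.3, -0.5, 0], 3.0], [[0, 0, 0], [0, 0, 0], 3.0], [[0, 0, 0], [0, 0, 0], 3.0], [[0, 0, 0], [0, 0, 0], 3.0]]}}

```text
time: 5.48
eef_pos: [0.5442, 0.3004, 0.1883]
ee_rot: [3.078, 0.623, -0.002]
force: [-0.7, -0.6, -1.5]
grip_width: 0.0372
gripper_force: 24.9
```

```bash
python3 - <<'E'
from h import *
p,d=manip.read_camera("scene"); cv2.imwrite("pics/s2.png",p[:,:,::-1])
E
```

```text
(no output)
```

View pics/s2.png

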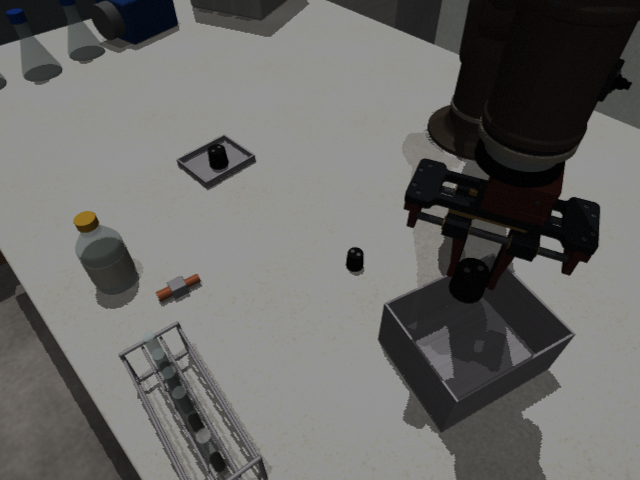

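The big bung is held at (470,280) over the bin; the small one stands at (355,260) and the clean one is untouched. Lower and release.

Call:
{"fn": "arm_command", "kwargs": {"plan": [[[0, 0, 0], [0, 0, 2], 3.0], [[0, 0, 0], [0, 0, 2.5], 3.0], [[0, 0, 0], [0, 0, 2.5], 3.0], [[0, 0, 0], [0, 0, 2.5], 3.0], [[0, 0, 0], [0, 0, 2], 3.0], [[0, 0, 0], [0, 0, 1], 3.0], [[0, 0, 0], [0, 0, 0], 3.0], [[0, 0, 0], [0, 0, 0], 3.0]]}}

```text
time: 6.2
eef_pos: [0.5446, 0.3016, 0.0645]
ee_rot: [3.079, 0.624, 0.0]
force: [0.0, -0.7, -0.4]
grip_width: 0.0368
gripper_force: 24.9
```

Call:
{"fn": "arm_command", "kwargs": {"plan": [[[0, 0, 0], [0, 0, 0], 6.0], [[0, 0, 0], [0, 0, 0], 6.0], [[0, 0, 0], [0, 0, 0], 6.0], [[0, 0, 0], [0, 0, 0], 6.0], [[0, 0, 0], [0, 0, 0], 6.0], [[0, 0, 0], [0, 0, 0], 6.0], [[0, 0, 0], [0, 0, 0], 6.0], [[0, 0, 0], [0, 0, 0], 6.0]]}}

```text
time: 6.87
eef_pos: [0.5442, 0.3023, 0.064]
ee_rot: [3.079, 0.626, 0.0]
force: [-0.4, -0.3, 0.2]
grip_width: 0.06
gripper_force: 0.0
```

Call:
{"fn": "arm_command", "kwargs": {"plan": [[[0, 0, 0], [0, 0, -2], 6.0], [[0, 0, 0], [0, 0, -2.5], 6.0], [[0, 0, 0], [0, 0, -2.5], 6.0], [[0, 0, 0], [0, 0, -2.5], 6.0], [[0, 0, 0], [0, 0, -2], 6.0], [[0, 0, 0], [0, 0, -1], 6.0], [[0, 0, 0], [0, 0, 0], 8.5], [[0, 0, 0], [0, 0, 0], 8.5]]}}

```text
time: 7.53
eef_pos: [0.5441, 0.3021, 0.1886]
ee_rot: [3.079, 0.625, 0.0]
force: [0.8, 1.0, -0.7]
grip_width: 0.0703
gripper_force: 0.0
```

Call:
{"fn": "arm_command", "kwargs": {"plan": [[[0, 0, 0], [-1.7, 2.6, 0], 8.5], [[0, 0, 0], [-1.7, 2.6, 0], 8.5], [[0, 0, 0], [-1.7, 2.6, 0], 8.5], [[0, 0, 0], [-1.7, 2.6, 0], 8.5], [[0, 0, 0], [-1.7, 2.6, 0], 8.5], [[0, 0, 0], [-1.7, 2.6, 0], 8.5], [[0, 0, 0], [-1.8, 2.7, 0], 8.5], [[0, 0, 0], [0, 0, 0], 8.5]]}}

```text
time: 8.2
eef_pos: [0.5033, 0.0794, 0.1869]
ee_rot: [3.078, 0.613, -0.008]
force: [-0.3, -0.9, -0.1]
grip_width: 0.085
gripper_force: 0.0
```

Call:
{"fn": "arm_command", "kwargs": {"plan": [[[0, 0, 0], [0, 0, 2], 8.5], [[0, 0, 0], [0, 0, 2.5], 8.5], [[0, 0, 0], [0, 0, 2.5], 8.5], [[0, 0, 0], [0, 0, 2], 8.5], [[0, 0, 0], [0, 0, 1], 8.5], [[0, 0, 0], [0, 0, 0], 8.5], [[0, 0, 0], [0, 0, 0], 8.5], [[0, 0, 0], [0, 0, 0], 8.5]]}}

```text
time: 8.87
eef_pos: [0.5056, 0.0874, 0.0897]
ee_rot: [-3.079, -0.626, -0.001]
force: [0.3, 0.2, -0.3]
grip_width: 0.0849
gripper_force: 0.0
```

```bash
python3 - <<'E'
from h import *
p,d=manip.read_camera("scene"); cv2.imwrite("pics/s3.png",p[:,:,::-1])
st,c=blob("scene",p,355,260);print(st,c,ray("scene",*c,.017))
s=manip.state();e=np.array([.5045,.087,.006])-s["eef_pos"];print(s["eef_pos"],R.from_rotvec(s["ee_rot"]).inv().apply(e)*100)
E
```

```text
[  7   4  17  24 328] [354.  259.5] [0.50520357 0.08796098 0.017     ]
[0.50587135 0.08731326 0.09003289] [-0.15226427 -0.02764868  8.40304116]
```

View pics/s3.png

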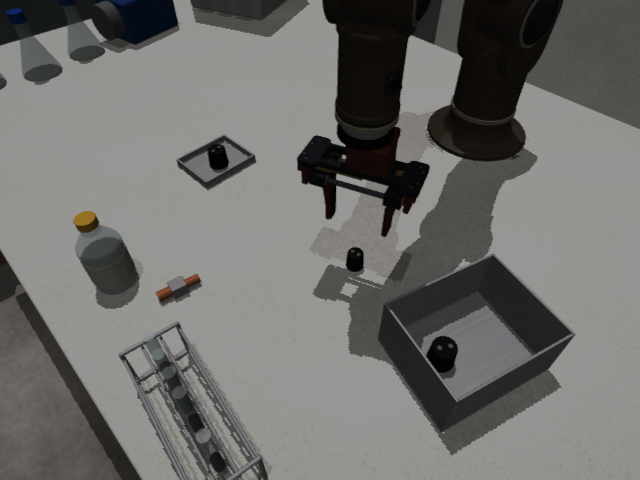

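The big bung stands inside the bin at (442,353). The small one is at (355,260), under the open gripper and well centred.

Call:
{"fn": "arm_command", "kwargs": {"plan": [[[0, 0, 0], [-0.1, 0, 1], 8.5], [[0, 0, 0], [0, 0, 1.5], 8.5], [[0, 0, 0], [0, 0, 1.5], 8.5], [[0, 0, 0], [0, 0, 1.5], 8.5], [[0, 0, 0], [0, 0, 1.5], 8.5], [[0, 0, 0], [0, 0, 1.2], 8.5], [[0, 0, 0], [0, 0, 0], 8.5], [[0, 0, 0], [0, 0, 0], 8.5]]}}

```text
time: 9.58
eef_pos: [0.5039, 0.0866, 0.0068]
ee_rot: [-3.079, -0.626, 0.001]
force: [-1.3, -0.0, -0.1]
grip_width: 0.0851
gripper_force: 0.0
```

Call:
{"fn": "arm_command", "kwargs": {"plan": [[[0, 0, 0], [0, 0, 0], 2.0], [[0, 0, 0], [0, 0, 0], 2.0], [[0, 0, 0], [0, 0, 0], 2.0], [[0, 0, 0], [0, 0, 0], 2.0], [[0, 0, 0], [0, 0, 0], 2.0], [[0, 0, 0], [0, 0, 0], 2.0], [[0, 0, 0], [0, 0, 0], 2.0], [[0, 0, 0], [0, 0, 0], 2.0]]}}

```text
time: 10.25
eef_pos: [0.5042, 0.0865, 0.0071]
ee_rot: [3.079, 0.625, 0.0]
force: [0.0, 0.3, -0.2]
grip_width: 0.0354
gripper_force: 0.0
```

Call:
{"fn": "arm_command", "kwargs": {"plan": [[[0, 0, 0], [0, 0, -1.5], 2.0], [[0, 0, 0], [0, 0, -2.5], 2.0], [[0, 0, 0], [0, 0, -3], 2.0], [[0, 0, 0], [0, 0, -3], 2.0], [[0, 0, 0], [0, 0, -3], 2.0], [[0, 0, 0], [0, 0, -3], 2.0], [[0, 0, 0], [0, 0, -2], 2.0], [[0, 0, 0], [0, 0, 0], 2.0]]}}

```text
time: 10.92
eef_pos: [0.5065, 0.0873, 0.1915]
ee_rot: [3.078, 0.625, 0.011]
force: [-0.7, -0.0, 1.1]
grip_width: 0.0196
gripper_force: 0.0
```

The fingers had not yet closed when the lift began (35 mm opening, no force), so the grasp missed. Reopen and look where the bung is now.

Call:
{"fn": "arm_command", "kwargs": {"plan": [[[0, 0, 0], [0, 0, 0], 8.5], [[0, 0, 0], [0, 0, 0], 8.5], [[0, 0, 0], [0, 0, 0], 8.5], [[0, 0, 0], [0, 0, 0], 8.5], [[0, 0, 0], [0, 0, 0], 8.5], [[0, 0, 0], [0, 0, 0], 8.5], [[0, 0, 0], [0, 0, 0], 8.5], [[0, 0, 0], [0, 0, 0], 8.5]]}}

```text
time: 11.58
eef_pos: [0.5041, 0.0866, 0.1868]
ee_rot: [-3.079, -0.625, 0.001]
force: [0.2, 0.1, -0.1]
grip_width: 0.0695
gripper_force: 0.0
```

```bash
python3 - <<'E'
from h import *
p,d=manip.read_camera("scene"); cv2.imwrite("pics/s4.png",p[:,:,::-1])
st,c=blob("scene",p,355,260,24);w=ray("scene",*c,.017);print(st,c,w)
s=manip.state();e=np.array([*w[:2],.006])-s["eef_pos"];print(s["eef_pos"],s["grip_width"],R.from_rotvec(s["ee_rot"]).inv().apply(e)*100)
E
```

```text
[ 15  12  17  24 326] [354.  259.5] [0.50520357 0.08796098 0.017     ]
[0.50412565 0.08657055 0.18688898] 0.07359252370530067 [ 0.1574241  -0.08463646 18.08887097]
```

View pics/s4.png

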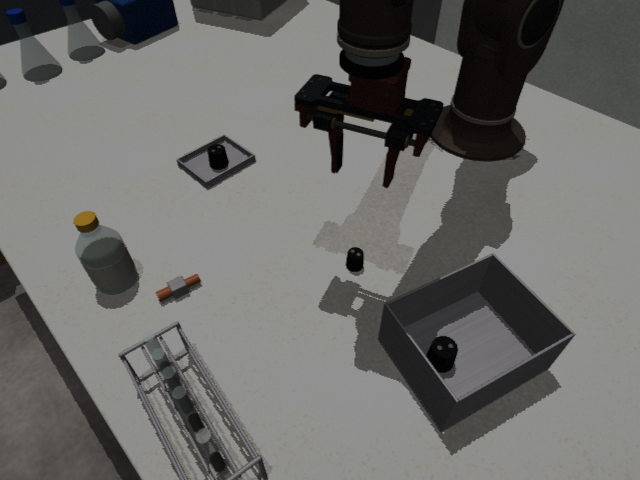

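The small bung still stands upright, unmoved, at (354,260), and the gripper is straight above it. I'll descend again with a narrower opening and check the grip before lifting.

Call:
{"fn": "arm_command", "kwargs": {"plan": [[[0, 0, 0], [0.1, -0.1, 2], 7.0], [[0, 0, 0], [0, 0, 3], 7.0], [[0, 0, 0], [0, 0, 3], 7.0], [[0, 0, 0], [0, 0, 2], 7.0], [[0, 0, 0], [0, 0, 1], 7.0], [[0, 0, 0], [0, 0, 0], 7.0], [[0, 0, 0], [0, 0, 0], 7.0], [[0, 0, 0], [0, 0, 0], 7.0]]}}

```text
time: 12.3
eef_pos: [0.5057, 0.0882, 0.0783]
ee_rot: [3.079, 0.625, 0.003]
force: [-0.2, -0.1, -0.4]
grip_width: 0.0704
gripper_force: 0.0
```

Call:
{"fn": "arm_command", "kwargs": {"plan": [[[0, 0, 0], [0, 0, 1], 7.0], [[0, 0, 0], [0, 0, 1.5], 7.0], [[0, 0, 0], [0, 0, 1.5], 7.0], [[0, 0, 0], [0, 0, 1.5], 7.0], [[0, 0, 0], [0, 0, 1], 7.0], [[0, 0, 0], [0, 0, 0.5], 7.0], [[0, 0, 0], [0, 0, 0], 7.0], [[0, 0, 0], [0, 0, 0], 7.0]]}}

```text
time: 12.97
eef_pos: [0.505, 0.088, 0.0074]
ee_rot: [-3.079, -0.626, -0.001]
force: [0.3, 0.3, 0.0]
grip_width: 0.0697
gripper_force: 0.0
```

Call:
{"fn": "arm_command", "kwargs": {"plan": [[[0, 0, 0], [0, 0, 0], 2.0], [[0, 0, 0], [0, 0, 0], 2.0], [[0, 0, 0], [0, 0, 0], 2.0], [[0, 0, 0], [0, 0, 0], 2.0], [[0, 0, 0], [0, 0, 0], 2.0], [[0, 0, 0], [0, 0, 0], 2.0], [[0, 0, 0], [0, 0, 0], 2.0], [[0, 0, 0], [0, 0, 0], 2.0]]}}

```text
time: 13.63
eef_pos: [0.5048, 0.0878, 0.0071]
ee_rot: [3.079, 0.625, 0.0]
force: [-0.4, -0.5, 0.7]
grip_width: 0.0272
gripper_force: 25.0
```

Call:
{"fn": "arm_command", "kwargs": {"plan": [[[0, 0, 0], [0, 0, 0], 2.0], [[0, 0, 0], [0, 0, 0], 2.0], [[0, 0, 0], [0, 0, 0], 2.0], [[0, 0, 0], [0, 0, 0], 2.0], [[0, 0, 0], [0, 0, 0], 2.0], [[0, 0, 0], [0, 0, 0], 2.0], [[0, 0, 0], [0, 0, 0], 2.0], [[0, 0, 0], [0, 0, 0], 2.0]]}}

```text
time: 14.3
eef_pos: [0.5048, 0.0878, 0.0071]
ee_rot: [3.079, 0.625, 0.0]
force: [-0.0, -1.2, 3.2]
grip_width: 0.0273
gripper_force: 25.0
```

Call:
{"fn": "arm_command", "kwargs": {"plan": [[[0, 0, 0], [0, 0, -1.5], 2.0], [[0, 0, 0], [0, 0, -2.5], 2.0], [[0, 0, 0], [0, 0, -3], 2.0], [[0, 0, 0], [0, 0, -3], 2.0], [[0, 0, 0], [0, 0, -3], 2.0], [[0, 0, 0], [0, 0, -3], 2.0], [[0, 0, 0], [0, 0, -2], 2.0], [[0, 0, 0], [0, 0, 0], 2.0]]}}

```text
time: 14.97
eef_pos: [0.5068, 0.0888, 0.1911]
ee_rot: [3.078, 0.626, 0.01]
force: [-0.3, -0.2, 0.2]
grip_width: 0.0271
gripper_force: 24.9
```

Call:
{"fn": "arm_command", "kwargs": {"plan": [[[0, 0, 0], [0.4, -1.4, 0], 2.0], [[0, 0, 0], [0.8, -2.8, 0], 2.0], [[0, 0, 0], [0.8, -2.8, 0], 2.0], [[0, 0, 0], [0.8, -2.8, 0], 2.0], [[0, 0, 0], [0.8, -2.8, 0], 2.0], [[0, 0, 0], [0.8, -2.8, 0], 2.0], [[0, 0, 0], [0.8, -2.8, 0], 2.0], [[0, 0, 0], [0.8, -2.8, 0], 2.0]]}}

```text
time: 15.63
eef_pos: [0.477, 0.3057, 0.1857]
ee_rot: [3.078, 0.626, -0.003]
force: [0.2, 0.1, -0.4]
grip_width: 0.0278
gripper_force: 24.9
```

Call:
{"fn": "arm_command", "kwargs": {"plan": [[[0, 0, 0], [0.4, -1.6, 0], 2.0], [[0, 0, 0], [0, 0, 0], 2.0], [[0, 0, 0], [0, 0, 0], 2.0], [[0, 0, 0], [0, 0, 0], 2.0], [[0, 0, 0], [0, 0, 0], 2.0], [[0, 0, 0], [0, 0, 0], 2.0], [[0, 0, 0], [0, 0, 0], 2.0], [[0, 0, 0], [0, 0, 0], 2.0]]}}

```text
time: 16.3
eef_pos: [0.4758, 0.3202, 0.1871]
ee_rot: [3.079, 0.623, 0.0]
force: [0.1, 1.0, -0.3]
grip_width: 0.0269
gripper_force: 24.9
```

```bash
python3 - <<'E'
from h import *
p,d=manip.read_camera("scene"); cv2.imwrite("pics/s5.png",p[:,:,::-1])
print(ray("scene",442,353,.024))
E
```

```text
[0.54334833 0.30356701 0.024     ]
```

View pics/s5.png

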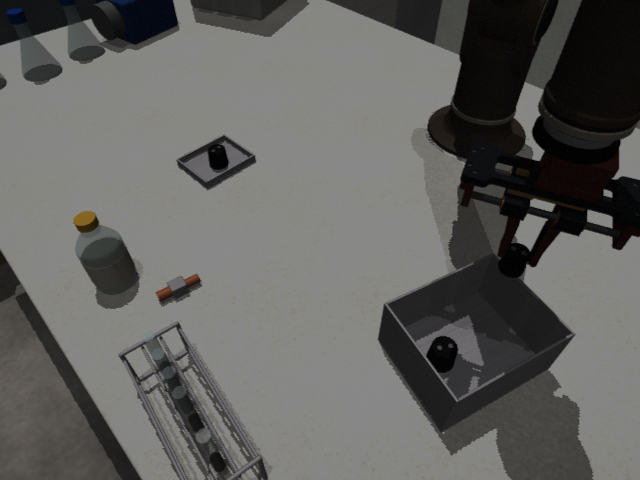

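The small bung is held at (514,260), over the free half of the bin; the big one stands at (442,353), or (0.543, 0.304) m. Lower, release and retreat upward.

Call:
{"fn": "arm_command", "kwargs": {"plan": [[[0, 0, 0], [0, 0, 2], 2.0], [[0, 0, 0], [0, 0, 2.5], 2.0], [[0, 0, 0], [0, 0, 2.5], 2.0], [[0, 0, 0], [0, 0, 2.5], 2.0], [[0, 0, 0], [0, 0, 2], 2.0], [[0, 0, 0], [0, 0, 0.5], 2.0], [[0, 0, 0], [0, 0, 0], 2.0], [[0, 0, 0], [0, 0, 0], 2.0]]}}

```text
time: 17.02
eef_pos: [0.4757, 0.3213, 0.0678]
ee_rot: [-3.078, -0.625, -0.001]
force: [-0.8, -0.6, -0.0]
grip_width: 0.0269
gripper_force: 24.9
```

Call:
{"fn": "arm_command", "kwargs": {"plan": [[[0, 0, 0], [0, 0, 0], 6.0], [[0, 0, 0], [0, 0, 0], 6.0], [[0, 0, 0], [0, 0, 0], 6.0], [[0, 0, 0], [0, 0, 0], 6.0], [[0, 0, 0], [0, 0, 0], 6.0], [[0, 0, 0], [0, 0, 0], 6.0], [[0, 0, 0], [0, 0, 0], 6.0], [[0, 0, 0], [0, 0, 0], 6.0]]}}

```text
time: 17.68
eef_pos: [0.4754, 0.3209, 0.0671]
ee_rot: [3.079, 0.625, 0.0]
force: [-0.1, -0.3, -0.2]
grip_width: 0.0597
gripper_force: 0.0
```

Call:
{"fn": "arm_command", "kwargs": {"plan": [[[0, 0, 0], [0, 0, -2], 6.0], [[0, 0, 0], [0, 0, -2.5], 6.0], [[0, 0, 0], [0, 0, -2.5], 6.0], [[0, 0, 0], [0, 0, -2.5], 6.0], [[0, 0, 0], [0, 0, -2.5], 6.0], [[0, 0, 0], [0, 0, -2], 6.0], [[0, 0, 0], [0, 0, -1], 6.0], [[0, 0, 0], [0, 0, 0], 6.0]]}}

```text
time: 18.35
eef_pos: [0.4763, 0.3218, 0.2192]
ee_rot: [-3.077, -0.625, -0.006]
force: [0.2, -0.2, 0.1]
grip_width: 0.0604
gripper_force: 0.0
```

```bash
python3 - <<'E'
from h import *
p,d=manip.read_camera("scene"); cv2.imwrite("pics/s6.png",p[:,:,::-1])
E
```

```text
(no output)
```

View pics/s6.png

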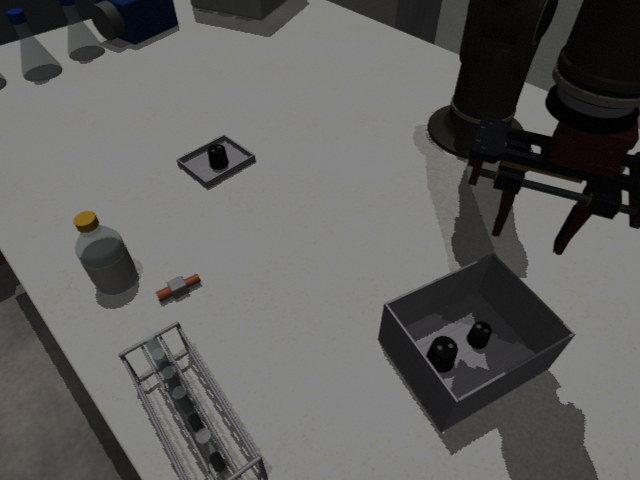

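Both bungs stand in the bin, at (442,353) and (480,334); the gripper is clear above, and the clean bung is still in its dish at (218,156).

```bash
python3 -c "
from bench import manip
print(manip.job_done())"
```

```text
the job is handed in; nothing more can be done
None
```

Both spent bungs are in the waste bin, the clean bung was left untouched in its dish, and the job was handed in at about 18 s; the first grasp of the small bung missed because I lifted too early, and the second held.

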